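# Lay out a wheel end for reassembly

### The job

Get the wheel end ready for reassembly, in this order: turn the brake disc so that its four holes line up with the hub's studs and lower it over them until it lies flat on the hub; set the bearing flat on the middle of the square plywood block; set the dust cap, dome up, on the middle of the round rubber pad; and last stand the castle nut upright on the blue mat, halfway between the pad and the block. Let go of everything, and leave the tin and the screwdriver where they are.

Things in the scene. Friction and masses are not known exactly. Their poses are not given: they have to be found in the camera images.
- disc_grip (a point): Loose flat kart brake disc, steel, 130 mm wide, 8 mm thick, 0.55 kg. To grip: upright aluminium collar on its middle (tube, 44 mm outside, 34 inside, 36 tall). Four through holes, 14 by 14 mm, 40 mm from the axis, one each on its +x, +y, -x, -y axes. Point on the axis in the collar, 32 mm above the underside (24 above the disc's upper face, 12 below the rim); z up.
- bearing_center (a point): Loose ball bearing lying flat: steel ring 52 mm across, 20 mm tall, bore 23 mm, black seal, about 0.14 kg. Point at its centre, 10 mm above its underside; z up.
- cap_center (a point): Loose aluminium dust cap lying dome up: round body 42 mm across with a 54 mm wide, 4 mm thick brim at its foot, straight-sided from 4 to 30 mm above its underside, then domed to 39 mm; about 0.08 kg. Point on its axis, 20 mm above its underside; z up.
- nut_center (a point): Loose dark steel castle nut standing upright: hexagon 36 mm across flats (42 mm over corners), 20 mm tall, with six teeth 33 mm across on top to 30 mm; about 0.13 kg. Point on its axis, 15 mm above its underside; one pair of flats faces +x and -x, the others are turned by 60 degrees; z up.
- hub_face (a point): Fixed hub: 120 mm wide foot, aluminium round flange 110 mm wide, its upper face 22 mm above the bench. Four studs, 8 mm thick with tapered ends, stand 11 mm above the face, 40 mm from the axis, one each on its +x, +y, -x, -y axes; centre spigot 24 mm thick, 14 mm above the face. Point at the centre of the upper face; z up.
- block_top (a point): Fixed square plywood block, 74 by 74 mm, 16 mm tall, at one end of the blue mat. Point at the middle of its upper face; z up.
- pad_top (a point): Fixed round black rubber pad, 76 mm across, 8 mm tall, at the other end of the blue mat. Point at the middle of its upper face; z up.
- mat: Blue bench mat, 84 by 340 mm, 1 mm thin and flat on the bench (count its surface as bench height), fixed. Origin at its middle, at bench height; its y axis runs along its length. The pad and the block stand on it, 120 mm either side of its middle (either may be at either end).
- tin: Bystander: white-lidded tin with a red band, 76 mm across, 60 mm tall, beyond the work. Origin at the centre of its underside. Not to be disturbed.
- screwdriver: Bystander: screwdriver with a red handle, 200 mm long, lying beyond the work. Not to be disturbed.
There are look-alikes about, which are no part of the job. What is shaped like the part that bears bearing_center but green or orange is not meant.

How it is judged:
By the outcome, as a careful person would: the job done as asked, in the order asked, and still so for the second after the job is handed in, with the robot touching nothing.
It also fails if it takes over 99 s, if anything falls off the work surface, if the arm or the gripper's body presses on something with over 40 N, if the wrist force passes 120 N, or if a joint passes its speed limit or range.

### The arm

A 7-joint arm with a two-finger parallel gripper is mounted at the origin on the work surface. World frame = base frame: x ahead of the robot, y to its left, z up, the work surface at z = 0. Lengths are in m, angles in rad, forces in N, time in s.
With the tool pointing down it reaches from about 0.35 to 0.9 m from the base axis. Payload 7.2 kg.
Tool frame: the origin (TCP) lies at the very end of the fingers, on their centre line; the grasp point (between the pads) lies 19 mm behind it (r.pinch_z is the distance from the TCP to the grasp point, in m); z points along the fingers, y is the line along which they close (so a half turn about z gives the same grasp; the last joint's range is limited). The gripper opens to 88 mm and grips with 3 to 60 N. Pads are 20 mm wide; open, the fingers measure 115 mm over their backs; the gripper's body (75 mm by 178 mm) begins 61 mm behind the grasp point.
Start: joints at [1.278, 0.411, -0.013, 1.596, 0.006, 1.134, -0.082], TCP at [0.139, -0.609, 0.223] pointing down, gripper open.
Joint ranges: [-2.95, 2.95], [-0.29, 1.99], [-1.47, 1.44], [0.14, 2.54], [-1.03, 4.17], [0.13, 1.85], [-2.86, 2.86]. Speed limits (rad/s): [2.39, 2.39, 3.01, 3.01, 3.14, 3.14, 3.14].

### API

Orientations are given as [roll, pitch, yaw] about the fixed x, y, z axes, in that order (R = Rz(yaw) Ry(pitch) Rx(roll)).
In Python, from station import monitor, capture, workorder, r gives the robot as it stands. The module is installed in compiled form; this text tells all that it offers.
- The arm moves only by the tool apply_moves, never from a script. Its argument "steps" is a list of rows, each a list of 4 numbers: the shift along the world's x, y, z in m, then the turn about the world's z in degrees. A call has 1 to 20 rows; each row shifts and turns the commanded pose from where the row before left it; what a row does not reach is not made up. A row lasts 1/10 s, in which the tool goes at most 50 mm and 8.59 degrees, less where a joint would pass 70% of its speed; a pose out of reach is approached as far as the arm can. A call is refused whole if a number of a shift passes 0.05 or a number of a turn 8.59, either way. A call with a gripper value outside its range is refused whole. "gripper" is the opening, from 0 (shut) to 1 (fully open), set as the call begins (left out, the last holds). The fingers move at their own pace and stop on an object; "grip_force" is the grip in N (left out, the last holds). Time passes only in rows, so rows that do not move let the fingers close. It gives the time, the measured TCP pose, the force, the opening and the grip force at its end, in the units of the state.
- monitor.get_obs(): the state, without advancing time (a new reading comes with each control period).
- capture(name): name is "scene" or "side" or "wrist"; returns a dict with "frame" (384x512x3 uint8, red, green, blue), "depth" (384x512 float32, m along the optical axis (not along the pixel's ray), 0 where there is no reading), "fx", "fy", "cx", "cy" (pixels), "cam_to_world" (4x4, takes a point from camera to world coordinates); the wrist camera has in their place "mount" (4x4, takes a point from camera to tool coordinates, whose origin is the TCP and whose axes are the flange's). Camera axes: x right, y down, z forward; pixel columns grow to the right and rows downward; lengths in m; the calibration is good to about 2 mm. A picture is of the moment at which its call begins: read the wrist's pose just before it.
- workorder.job_done(): hands the job in; it is judged then, once.
The state is a dict: "clock": time; "joint_positions": joint angles; "qvel": joint speeds; "joint_torque": joint torques, N m; "tcp_pos": TCP position; "orientation": TCP orientation; "wrist_force": force on the tool from outside, world axes, zero at the start; "wrist_torque": the same for the moment, N m; "width": opening from 0.0 (shut) to 1.0 (fully open); "grasp_force": force on a finger pad.
Only numpy, scipy, OpenCV 4.12 (cv2) and the standard library are available. Lean on these libraries where they do the work, as an engineer would, in place of code of your own. Each camera call takes 0.05 s, during which the arm holds its last target. There are 200 camera calls.

## Working session

There is one attempt and no reset: what is moved stays moved. The work goes in short steps, Python scripts to look and compute and a tool call to move; the robot and the scene stay as the last step left them, time stands still between calls to the robot, and variables do not carry over. Pictures are saved under pics/ and viewed, at most 16 in all, crops included, and the job is handed in when it is done.

Besides the shell and the picture viewer there is one more tool, called after "Emit:" as a command line: name --pt "numbers of a row" for each row, then --argument value for the rest. apply_moves: Moves the arm, as the interface text tells. Its arguments: {"type":"object","properties":{"steps":{"type":"array","items":{"type":"array","items":{"type":"number"}}},"gripper":{"type":"number"},"grip_force":{"type":"number"}},"required":["steps"]}

```bash
mkdir -p pics
cat > h.py <<'E'
import numpy as np, cv2
from station import monitor, capture, workorder, r
from scipy.spatial.transform import Rotation as R
def cap(n):
    o=monitor.get_obs(); c=capture(n)
    if n=='wrist':
        T=np.eye(4); T[:3,:3]=R.from_euler('xyz',o['orientation']).as_matrix(); T[:3,3]=o['tcp_pos']
        c['T']=T@c['mount']
    else: c['T']=np.array(c['cam_to_world'])
    return c
def save(c,name): cv2.imwrite('pics/'+name,cv2.cvtColor(c['frame'],cv2.COLOR_RGB2BGR))
def ray(c,u,v,z):
    d=c['T'][:3,:3]@np.array([(u-c['cx'])/c['fx'],(v-c['cy'])/c['fy'],1]); o=c['T'][:3,3]
    return o+d*(z-o[2])/d[2]
def cloud(c):
    d=c['depth']; v,u=np.mgrid[:d.shape[0],:d.shape[1]]
    P=np.stack([(u-c['cx'])/c['fx']*d,(v-c['cy'])/c['fy']*d,d],-1)
    W=P@c['T'][:3,:3].T+c['T'][:3,3]; W[d==0]=np.nan
    return W
E
python3 - <<'E'
from h import *
for n in ['scene','side']:
    c=cap(n); save(c,n+'0.png'); print(n,c['T'].round(3).tolist(),c['fx'])
print(monitor.get_obs())
E
```

```text
scene [[-0.834, 0.304, -0.46, 1.045], [0.552, 0.465, -0.692, 0.703], [0.003, -0.831, -0.556, 0.64], [0.0, 0.0, 0.0, 1.0]] 453.73161508515904
side [[-0.961, -0.174, 0.215, 0.382], [-0.276, 0.626, -0.73, 0.729], [-0.007, -0.761, -0.649, 0.694], [0.0, 0.0, 0.0, 1.0]] 375.202450203497
{'clock': 0.1, 'joint_positions': array([ 1.27780643,  0.41183064, -0.01269998,  1.5969304 ,  0.00560665,
        1.13433846, -0.0821963 ]), 'qvel': array([ 6.04689567e-04, -1.26454950e-03,  8.02095051e-04, -3.44397053e-03,
       -1.98554888e-04,  9.86540318e-05,  2.99181641e-04]), 'joint_torque': array([ 1.80391522e-03, -5.89097321e+01,  6.43178746e-01, -2.91711152e+01,
       -5.38195646e-02,  1.45290451e-02,  5.31276135e-05]), 'tcp_pos': array([ 0.13916481, -0.60884135,  0.22189884]), 'orientation': array([-3.14012592e+00,  1.14839342e-04,  2.24809523e-01]), 'wrist_force': array([-0.80414314, -0.76791316,  0.66298577]), 'wrist_torque': array([ 0.00117691, -0.01574732,  0.05386546]), 'grasp_force': 0.0, 'width': 1.0024264441773711}
```

View pics/scene0.png

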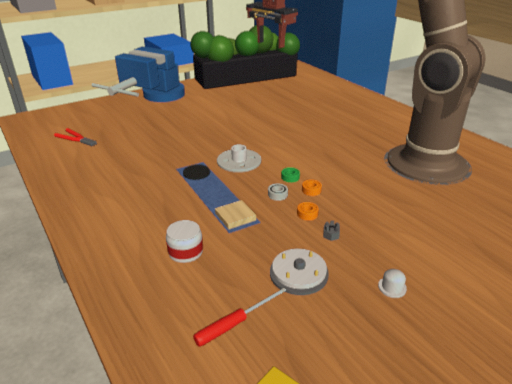

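View pics/side0.png

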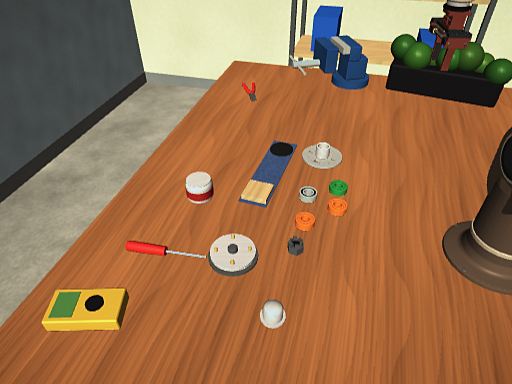

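Both views show everything. In the side view: disc (322,155), bearing (308,194), nut (295,245), cap (273,313), hub (233,254), block (257,190), pad (282,149). In the scene view: disc (239,160), bearing (278,192), nut (332,230), cap (394,283), hub (299,270), block (236,214), pad (196,172).

```bash
cat > m.py <<'E'
from h import *
c=cap('scene'); s=cap('side')
Q={'disc':((239,149),(322,144),.044),'bearing':((278,188),(308,190),.02),'nut':((332,224),(295,240),.03),'cap':((394,273),(273,306),.035),'hubspig':((299.5,264),(233,249),.036),'block':((236,214),(257,191),.016),'pad':((196,172),(282,149),.008),'tin':((184,230),(199,180),.06)}
for k,(a,b,z) in Q.items(): print(k,ray(c,*a,z).round(3)[:2],ray(s,*b,z).round(3)[:2])
# blue mat
for n,k in (('scene',c),('side',s)):
    W=cloud(k); hsv=cv2.cvtColor(k['frame'],cv2.COLOR_RGB2HSV)
    m=cv2.inRange(hsv,(105,80,40),(128,255,255))>0
    m&=(abs(W[...,2])<.03)&(W[...,0]>.2)&(W[...,0]<1)
    P=W[m][:,:2].astype(np.float32); print(n,len(P),cv2.minAreaRect(P))
    save_rgb=None
E
python3 m.py
```

```text
disc [ 0.458 -0.296] [ 0.459 -0.317]
bearing [ 0.463 -0.095] [ 0.466 -0.104]
nut [0.458 0.109] [0.462 0.105]
cap [0.467 0.301] [0.469 0.301]
hubspig [0.606 0.18 ] [0.595 0.178]
block [ 0.609 -0.06 ] [ 0.605 -0.066]
pad [ 0.594 -0.303] [ 0.587 -0.309]
tin [ 0.761 -0.016] [ 0.758 -0.017]
scene 2136 ((0.5242822170257568, -1.0805975198745728), (0.34431925415992737, 2.110306978225708), 2.5939295291900635)
side 1641 ((0.526459276676178, -1.1401541233062744), (0.34487706422805786, 2.2263259887695312), 2.5689055919647217)
```

Emit:
apply_moves --pt "0.04 0.038 0.005 0" --pt "0.04 0.038 0.005 0" --pt "0.04 0.038 0.005 0" --pt "0.04 0.038 0.005 0" --pt "0.04 0.038 0.005 0" --pt "0.04 0.038 0.005 0" --pt "0.04 0.038 0 0" --pt "0.03 0.038 0 0" --pt "0 0 0 0" --pt "0 0 0 0"

```text
clock: 1.2
tcp_pos: [0.4228, -0.3301, 0.2496]
orientation: [-3.142, 0.0, 0.228]
wrist_force: [-0.3, -0.1, 0.7]
width: 1.001
grasp_force: 0.0
```

Run:
```python
from h import *
c=cap('wrist'); save(c,'w1.png'); print(c['T'].round(3), np.array(c['mount']).round(3),c['fx'],monitor.get_obs()['tcp_pos'])
```

```text
[[ 0.225 -0.944 -0.242  0.488]
 [-0.974 -0.218 -0.056 -0.314]
 [-0.     0.249 -0.969  0.413]
 [ 0.     0.     0.     1.   ]] [[-0.001 -0.969 -0.248  0.067]
 [ 1.    -0.001 -0.    -0.001]
 [ 0.    -0.248  0.969 -0.163]
 [ 0.     0.     0.     1.   ]] 283.09935287058084 [ 0.42173813 -0.33142727  0.24958887]
```

View pics/w1.png

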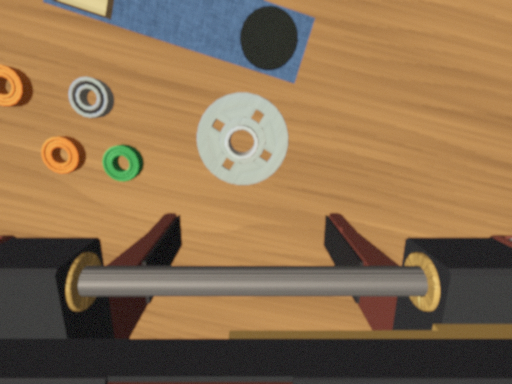

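The wrist view shows the disc at (242,139) with its holes at about (258,115), (265,156), (228,164) and (220,124). It also shows the bearing at (90,97), the pad at (269,38) and the green and orange look-alikes.

```bash
cat >> h.py <<'E'
def disc_meas(c,guess,zt=.008,zr=.044):
    """disc centre + hole yaw (deg mod 90) from white region with wood-coloured holes"""
    W=cloud(c); hsv=cv2.cvtColor(c['frame'],cv2.COLOR_RGB2HSV)
    m=((hsv[...,1]<60)&(hsv[...,2]>110)&(np.hypot(W[...,0]-guess[0],W[...,1]-guess[1])<.085)&(W[...,2]<zr+.01)).astype(np.uint8)
    n,l,st,_=cv2.connectedComponentsWithStats(m); m=(l==1+st[1:,4].argmax()).astype(np.uint8)
    cs,h=cv2.findContours(m,cv2.RETR_CCOMP,cv2.CHAIN_APPROX_NONE)
    out=max(cs,key=cv2.contourArea); P=np.array([ray(c,*p[0],zt)[:2] for p in out],np.float32)
    ctr,rad=cv2.minEnclosingCircle(P); el=cv2.fitEllipse(P); ctr=np.array(el[0])
    print('disc',ctr.round(4),'axes',np.round(el[1],4))
    a=[]
    for k,hh in zip(cs,h[0]):
        if hh[3]<0 or cv2.contourArea(k)<15: continue
        M=cv2.moments(k); q=ray(c,M['m10']/M['m00'],M['m01']/M['m00'],zt)[:2]-ctr
        print('hole',q.round(4),np.hypot(*q).round(4),np.degrees(np.arctan2(q[1],q[0])).round(1),cv2.contourArea(k))
        if .032<np.hypot(*q)<.048:a.append(np.arctan2(q[1],q[0]))
    if a: print('yaw mod 90',np.degrees(np.angle(np.mean(np.exp(4j*np.array(a))))/4))
    return ctr
E
python3 - <<'E'
from h import *
c=cap('wrist'); disc_meas(c,(.459,-.305))
print('bearing',ray(c,91,97,.02),'pad',ray(c,269,38,.008))
E
```

```text
disc [ 0.4531 -0.3066] axes [0.1278 0.1284]
hole [-0.0373  0.0128] 0.0395 161.1 100.0
hole [-0.0131 -0.0371] 0.0393 -109.5 98.5
hole [-0.0018  0.0008] 0.002 154.9 484.0
hole [0.0132 0.0374] 0.0396 70.6 106.5
hole [ 0.0372 -0.0134] 0.0395 -19.8 116.0
yaw mod 90 -19.40411799185211
bearing [ 0.46365816 -0.10189995  0.02      ] pad [ 0.58773579 -0.31451736  0.008     ]
```

Emit:
apply_moves --pt "0.016 0.012 -0.02 0" --pt "0.015 0.013 -0.03 0" --pt "0 0 -0.04 0" --pt "0 0 -0.04 0" --pt "0 0 0 0" --pt "0 0 0 0"

```text
clock: 1.9
tcp_pos: [0.4523, -0.3072, 0.12]
orientation: [-3.141, 0.001, 0.223]
wrist_force: [1.1, -0.6, 0.3]
width: 1.004
grasp_force: 0.0
```

Run:
```python
from h import *
c=cap('wrist');save(c,'w2.png')
try: disc_meas(c,(.453,-.3066))
except Exception as e: print(e)
print(monitor.get_obs()['tcp_pos'])
for n in ('scene','side'):
    c=cap(n); W=cloud(c); hsv=cv2.cvtColor(c['frame'],cv2.COLOR_RGB2HSV)
    for hc in [(.6,.179)]:
        near=(np.hypot(W[...,0]-hc[0],W[...,1]-hc[1])<.056)&(W[...,2]>.018)
        m=(near&(hsv[...,0]>14)&(hsv[...,0]<32)&(hsv[...,1]>70)).astype(np.uint8)
        nn,l,st,ce=cv2.connectedComponentsWithStats(m)
        P=[ray(c,ce[i][0],ce[i][1],.0275)[:2] for i in range(1,nn) if st[i,4]>4]; P=np.array(P); ctr=P.mean(0)
        print(n,st[1:,4],ctr,[(np.hypot(*(p-ctr)).round(4),np.degrees(np.arctan2(*(p-ctr)[::-1])).round(1)) for p in P])
```

```text
disc [ 0.453  -0.3067] axes [0.128  0.1285]
hole [-0.0372  0.0133] 0.0394 160.4 163.0
hole [-0.0126 -0.0369] 0.039 -108.9 176.0
hole [-0.006   0.0008] 0.0061 172.1 803.0
hole [ 0.017  -0.0077] 0.0186 -24.5 22.0
hole [0.0133 0.0373] 0.0396 70.4 206.5
hole [ 0.0374 -0.0132] 0.0397 -19.4 213.0
yaw mod 90 -19.377208031337105
[ 0.45335017 -0.30751041  0.12125789]
scene [20 21 21 22] [0.59975244 0.17243298] [(np.float64(0.0404), np.float64(-162.1)), (np.float64(0.0398), np.float64(-72.9)), (np.float64(0.0397), np.float64(107.0)), (np.float64(0.0403), np.float64(18.0))]
side [12 15 13  1 15] [0.5996939  0.17054832] [(np.float64(0.0398), np.float64(-72.4)), (np.float64(0.0398), np.float64(17.1)), (np.float64(0.0398), np.float64(-162.4)), (np.float64(0.0402), np.float64(107.7))]
```

View pics/w2.png

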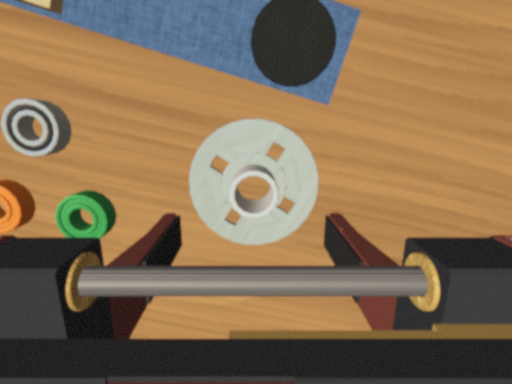

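The disc is centred between the open fingers, and the pad is at (294,40). I'll descend and grip.

Emit:
apply_moves --pt "0 0 -0.03 0" --pt "0 0 -0.03 0" --pt "0 0 -0.028 0" --pt "0 0 -0.018 0" --pt "0 0 0 0" --pt "0 0 0 0"

```text
clock: 2.65
tcp_pos: [0.454, -0.3067, 0.0152]
orientation: [3.14, -0.001, 0.225]
wrist_force: [0.1, -0.4, 1.1]
width: 0.999
grasp_force: 0.0
```

Emit:
apply_moves --pt "0 0 0 0" --pt "0 0 0 0" --pt "0 0 0 0" --pt "0 0 0 0" --pt "0 0 0 0" --pt "0 0 0 0" --pt "0 0 0 0" --pt "0 0 0 0" --gripper 0.3 --grip_force 45

```text
clock: 3.45
tcp_pos: [0.4533, -0.3065, 0.0138]
orientation: [3.141, -0.0, 0.225]
wrist_force: [-0.3, -1.8, -0.2]
width: 0.487
grasp_force: 45.0
```

Emit:
apply_moves --pt "0 0 0.02 0" --pt "0 0 0.03 0" --pt "0 0 0.03 0" --pt "0 0.02 0.03 0" --pt "0 0.03 0.02 6" --pt "0 0.04 0 6" --pt "0 0.04 0 6" --pt "0.01 0.04 0 6" --pt "0.01 0.04 0 6" --pt "0.01 0.04 0 6.9" --pt "0.01 0.04 0 0" --pt "0.01 0.04 0 0" --pt "0 0.03 0 0" --pt "0 0.02 0 0" --pt "0 0 0 0" --pt "0 0 0 0"

```text
clock: 5.05
tcp_pos: [0.5021, 0.074, 0.1429]
orientation: [-3.14, 0.002, 0.87]
wrist_force: [-1.4, -1.0, -5.7]
width: 0.485
grasp_force: 45.0
```

Run:
```python
from h import *
c=cap('wrist');save(c,'w3.png'); o=monitor.get_obs(); print(o['tcp_pos'],o['orientation'],o['width'])
```

```text
[0.50235692 0.07318088 0.14298857] [-3.14062085e+00  1.82398151e-03  8.68630264e-01] 0.48483657049749757
```

View pics/w3.png

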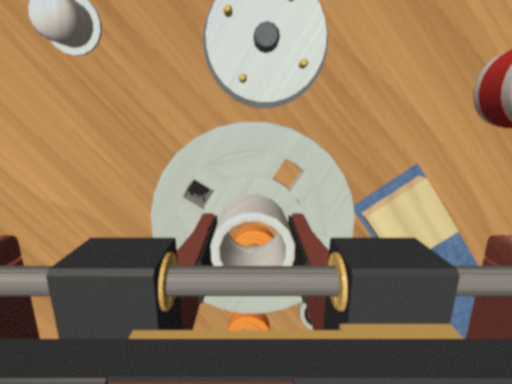

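The held disc's holes are at (198,193) and (288,174). The hub spigot is at (266,36), with studs at (229,10), (242,77) and (304,63).

Run:
```python
from h import *
c=cap('wrist'); o=monitor.get_obs(); t=o['tcp_pos']; print(t)
hsv=cv2.cvtColor(c['frame'],cv2.COLOR_RGB2HSV)
m=((hsv[...,0]>10)&(hsv[...,0]<35)&(hsv[...,1]>110)).astype(np.uint8)
st=[]
for u,v in((229,10),(242,77),(304,63)):
    ys,xs=np.nonzero(m[max(0,v-9):v+10,u-9:u+10]); p=(xs.mean()+u-9,ys.mean()+max(0,v-9)); st.append(ray(c,*p,.030)[:2]); print('stud',p,st[-1])
print('spigot',ray(c,266.5,35,.036)[:2])
# outer pair is stud0..stud2: opposite across centre? 
d=[(i,j,np.hypot(*(st[i]-st[j])).round(4)) for i in range(3) for j in range(i)]; print(d)
zt=t[2]+.019-.024
h=[ray(c,198,193,zt)[:2],ray(c,288,174,zt)[:2]]
for q in h: q=q-t[:2]; print('hole',np.hypot(*q),np.degrees(np.arctan2(q[1],q[0])))
q=h[0]-h[1]; print('hole pair dir',np.degrees(np.arctan2(q[1],q[0])),np.hypot(*q))
```

```text
[0.5025839  0.07273976 0.14312061]
stud (np.float64(226.17777777777778), np.float64(9.422222222222222)) [0.58577656 0.20875497]
stud (np.float64(241.03333333333333), np.float64(76.9)) [0.55979037 0.1590603 ]
stud (np.float64(301.81081081081084), np.float64(62.2972972972973)) [0.6097039  0.13292682]
spigot [0.59844341 0.16975365]
[(1, 0, np.float64(0.0561)), (2, 0, np.float64(0.0795)), (2, 1, np.float64(0.0563))]
hole 0.041601217749013854 107.15593553778744
hole 0.039663881507764794 19.604999208325385
hole pair dir 151.95517747935176 0.05623936522926133
```

Emit:
apply_moves --pt "0.024 0.024 0 0.5" --pt "0.024 0.024 -0.01 0" --pt "0.024 0.024 -0.02 0" --pt "0.024 0.025 -0.03 0" --pt "0 0 -0.02 0" --pt "0 0 0 0" --pt "0 0 0 0" --pt "0 0 0 0"

```text
clock: 5.95
tcp_pos: [0.5999, 0.1698, 0.0651]
orientation: [3.14, -0.001, 0.876]
wrist_force: [-0.3, -0.1, -4.0]
width: 0.483
grasp_force: 45.0
```

Run:
```python
from h import *
o=monitor.get_obs(); print(o['tcp_pos'],o['orientation'],o['wrist_force'])
c=cap('side'); s=cap('scene')
a=c['frame'][190:300,165:305]; b=s['frame'][200:310,230:370]
im=np.hstack([cv2.resize(x,(400,314),interpolation=cv2.INTER_CUBIC) for x in(a,b)])
cv2.imwrite('pics/d4.png',im[...,::-1])
w=cap('wrist'); save(w,'w4.png')
t=o['tcp_pos']
```

```text
[0.59985127 0.16980711 0.06511879] [ 3.14026631e+00 -9.36634621e-04  8.75829706e-01] [-0.28765682 -0.05469431 -3.98801776]
```

View pics/w4.png

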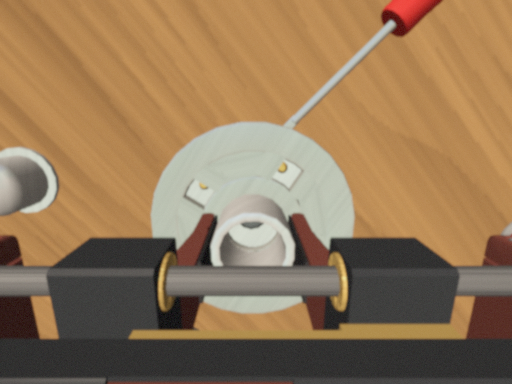

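Two studs show through the holes: stud (203,186) in hole (198,193), and stud (283,168) in hole (288,174).

Run:
```python
from h import *
c=cap('wrist'); t=monitor.get_obs()['tcp_pos']; print(t)
S=[];H=[]
for s,h in(((203.5,185.5),(198,193)),((282.5,168),(288,174))):
    S.append(ray(c,*s,.031)[:2]);H.append(ray(c,*h,t[2]-.005)[:2]); print(S[-1],H[-1],S[-1]-H[-1])
for X in(S,H): q=X[1]-X[0]; print(np.hypot(*q),np.degrees(np.arctan2(q[1],q[0])))
print(np.mean(S,0)-np.mean(H,0))
```

```text
[0.59977223 0.17043914 0.06506286]
[0.58487283 0.20877987] [0.58749924 0.20951753] [-0.0026264  -0.00073766]
[0.63629552 0.18242878] [0.6374338  0.18336662] [-0.00113828 -0.00093784]
0.05778124986273783 -27.13245725306237
0.05636781564169164 -27.641213479997127
[-0.00188234 -0.00083775]
```

Emit:
apply_moves --pt "-0.0015 -0.0008 -0.006 0" --pt "0 0 -0.006 0" --pt "0 0 -0.005 0" --pt "0 0 -0.004 0" --pt "0 0 -0.004 0" --pt "0 0 -0.003 0" --pt "0 0 0 0" --pt "0 0 0 0"

```text
clock: 6.95
tcp_pos: [0.5976, 0.1702, 0.0359]
orientation: [-3.142, 0.0, 0.878]
wrist_force: [-2.3, -0.7, -0.5]
width: 0.488
grasp_force: 45.0
```

Emit:
apply_moves --pt "0 0 0 0" --pt "0 0 0 0" --pt "0 0 0 0" --pt "0 0 0 0" --pt "0 0 0 0" --pt "0 0 0.03 0" --pt "0 0 0.04 0" --pt "0 0 0.04 0" --pt "0 0 0.02 0" --pt "-0.03 -0.05 0 0" --pt "0 0 0 0" --pt "0 0 0 0" --gripper 1

```text
clock: 8.15
tcp_pos: [0.5719, 0.1259, 0.166]
orientation: [3.141, 0.0, 0.875]
wrist_force: [0.5, 0.6, -0.5]
width: 1.0
grasp_force: 0.0
```

Run:
```python
from h import *
o=monitor.get_obs(); print(o['tcp_pos'])
w=cap('wrist'); save(w,'w5.png'); disc_meas(w,(.599,.171),.030,.066)
W=cloud(w); d=np.hypot(W[...,0]-.599,W[...,1]-.171); k=(d>.05)&(d<.062)&(W[...,2]>.02); P=W[k]; A=np.c_[P[:,:2]-[.599,.171],np.ones(len(P))]; print('plane',np.linalg.lstsq(A,P[:,2],rcond=None)[0],len(P))
```

```text
[0.57187297 0.12588022 0.16602479]
disc [0.5987 0.1723] axes [0.1261 0.135 ]
hole [-0.0384 -0.0125] 0.0404 -161.9 47.5
hole [ 0.0113 -0.0387] 0.0403 -73.7 48.0
hole [-0.0179  0.0069] 0.0191 158.9 51.5
hole [-0.0006 -0.0033] 0.0033 -101.1 194.5
hole [-0.0125  0.0372] 0.0392 108.6 49.0
hole [0.0375 0.0111] 0.0391 16.6 46.0
yaw mod 90 17.392724224273024
plane [-1.15343496 -1.87972138  0.16599282] 19877
```

View pics/w5.png

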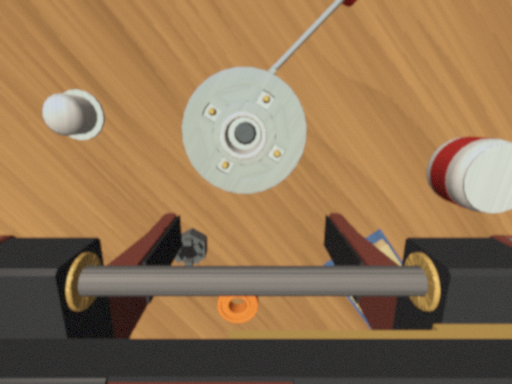

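All four studs sit in the disc's holes (disc at (245,130)) and it looks level. Next is the bearing. First I'll check how close its neighbours are.

Run:
```python
from h import *
for n,Q in(('side',dict(green=(338,185),or1=(338,204),or2=(305,219),bear=(308,190))),('scene',dict(green=(291,172),or1=(312,185),or2=(308,208),bear=(278,188)))):
    c=cap(n); P={k:ray(c,*q,.02)[:2] for k,q in Q.items()}
    for k in P: q=P[k]-P['bear']; print(n,k,P[k].round(3),np.hypot(*q).round(3),np.degrees(np.arctan2(q[1],q[0])).round())
    print(ray(c,*dict(side=(295,240),scene=(332,224))[n],.03).round(3))
```

```text
side green [ 0.387 -0.149] 0.091 -150.0
side or1 [ 0.377 -0.066] 0.096 157.0
side or2 [0.453 0.016] 0.12 96.0
side bear [ 0.466 -0.104] 0.0 0.0
[0.462 0.105 0.03 ]
scene green [ 0.386 -0.143] 0.09 -148.0
scene or1 [ 0.381 -0.059] 0.09 156.0
scene or2 [0.455 0.018] 0.114 94.0
scene bear [ 0.463 -0.095] 0.0 0.0
[0.458 0.109 0.03 ]
```

Emit:
apply_moves --pt "-0.02 -0.035 0 -6" --pt "-0.02 -0.035 0 -6" --pt "-0.02 -0.035 0 -6" --pt "-0.02 -0.035 0 -6" --pt "-0.02 -0.035 0 -6" --pt "-0.01 -0.035 0 -6" --pt "0.002 -0.018 0 0" --pt "0 0 0 0" --pt "0 0 0 0"

```text
clock: 9.2
tcp_pos: [0.4645, -0.0995, 0.1656]
orientation: [-3.141, -0.0, 0.25]
wrist_force: [-0.4, 0.6, -1.1]
width: 1.002
grasp_force: 0.0
```

Run:
```python
from h import *
o=monitor.get_obs(); print(o['tcp_pos'],o['orientation'])
w=cap('wrist'); save(w,'w6.png')
```

```text
[ 0.46451554 -0.09954703  0.16555924] [-3.14080318e+00 -2.03320636e-04  2.50411006e-01]
```

View pics/w6.png

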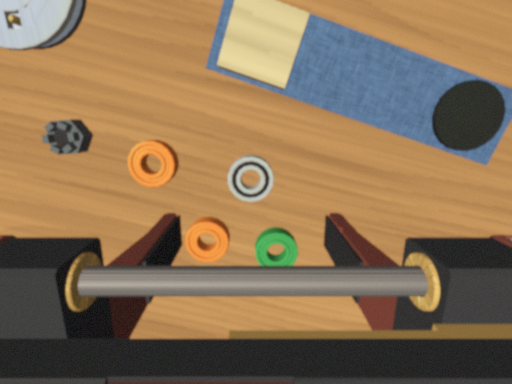

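The bearing is at (250,179), the block at (262,40) and the pad at (468,115). I'll measure them.

Run:
```python
from h import *
c=cap('wrist'); hsv=cv2.cvtColor(c['frame'],cv2.COLOR_RGB2HSV)
print(monitor.get_obs()['tcp_pos'], hsv[40,262],hsv[115,468],hsv[165,250])
def big(m): 
    n,l,st,ce=cv2.connectedComponentsWithStats(m.astype(np.uint8)); i=1+st[1:,4].argmax(); return (l==i).astype(np.uint8)
def outl(m,z):
    k=max(cv2.findContours(m,cv2.RETR_EXTERNAL,cv2.CHAIN_APPROX_NONE)[0],key=cv2.contourArea)
    return np.array([ray(c,*p[0],z)[:2] for p in k],np.float32)
box=np.zeros(hsv.shape[:2],bool); box[140:210,215:290]=1
m=big(box&(hsv[...,1]<70)&(hsv[...,2]>60)); print('bearing',cv2.fitEllipse(outl(m,.02)),cv2.minEnclosingCircle(outl(m,.02)))
box[:]=0; box[60:170,400:]=1
m=big(box&(hsv[...,2]<70)); print('pad',cv2.fitEllipse(outl(m,.008)))
mm=(hsv[...,0]>100)&(hsv[...,0]<130)&(hsv[...,1]>70)
box[:]=0; box[:170,205:512]=1; mm&=box
m=big(mm); P=outl(m,0); r=cv2.minAreaRect(P); print('mat',r)
s=cap('scene')
for n,k in(('wrist',c),('side',cap('side')),('scene',s)):
    h=cv2.cvtColor(k['frame'],cv2.COLOR_RGB2HSV); W=cloud(k)
    d=(abs(W[...,0]-.606)<.055)&(abs(W[...,1]+.064)<.055)&(abs(W[...,2]-.016)<.006)&(h[...,0]<35)&(h[...,1]<150)
    m=big(d); c=k; P=outl(m,.016); print(n,cv2.minAreaRect(P))
```

```text
[ 0.46442016 -0.09887151  0.16558118] [ 23  81 220] [30 28 46] [ 47  12 153]
bearing ((0.4634038805961609, -0.09582017362117767), (0.05055209621787071, 0.052182719111442566), 103.98043060302734) ((0.46361225843429565, -0.0958174467086792), 0.026732126250863075)
pad ((0.5882821083068848, -0.3103834390640259), (0.07200925052165985, 0.07602234184741974), 19.467294692993164)
mat ((0.5970948338508606, -0.19296783208847046), (0.33967554569244385, 0.08195865154266357), 86.22225189208984)
wrist ((0.6038415431976318, -0.07260012626647949), (0.07396676391363144, 0.0747925266623497), 86.36701965332031)
side ((0.6059965491294861, -0.06902724504470825), (0.08102298527956009, 0.07406626641750336), 85.73014831542969)
scene ((0.6066204309463501, -0.06850748509168625), (0.08107412606477737, 0.07640872150659561), 86.21964263916016)
```

Emit:
apply_moves --pt "-0.0005 0.0025 -0.03 0" --pt "0 0 -0.04 0" --pt "0 0 -0.04 0" --pt "0 0 -0.03 0" --pt "0 0 -0.015 0" --pt "0 0 -0.006 0" --pt "0 0 0 0" --pt "0 0 0 0"

```text
clock: 10.2
tcp_pos: [0.4641, -0.0979, 0.0054]
orientation: [3.141, -0.001, 0.25]
wrist_force: [-0.1, -0.3, -0.6]
width: 0.999
grasp_force: 0.0
```

Emit:
apply_moves --pt "0 0 0 0" --pt "0 0 0 0" --pt "0 0 0 0" --pt "0 0 0 0" --pt "0 0 0 0" --pt "0 0 0 0" --pt "0 0 0 0" --gripper 0.4 --grip_force 30

```text
clock: 10.9
tcp_pos: [0.4635, -0.0982, 0.0049]
orientation: [3.141, -0.0, 0.249]
wrist_force: [-0.6, 0.4, 4.9]
width: 0.589
grasp_force: 30.0
```

Emit:
apply_moves --pt "0 0 0.02 0" --pt "0 0 0.03 0" --pt "0.01 0 0.03 0" --pt "0.04 0.008 0 0" --pt "0.04 0.008 0 0" --pt "0.04 0.008 0 0" --pt "0.012 0.002 -0.02 0" --pt "0 0 0 0" --pt "0 0 0 0"

```text
clock: 11.8
tcp_pos: [0.604, -0.0722, 0.0636]
orientation: [-3.141, 0.003, 0.25]
wrist_force: [0.0, -0.7, -0.4]
width: 0.588
grasp_force: 30.0
```

Run:
```python
from h import *
o=monitor.get_obs(); print(o['tcp_pos'],o['width'])
w=cap('wrist'); save(w,'w7.png')
```

```text
[ 0.60399477 -0.07222157  0.06364762] 0.5878445749270657
```

View pics/w7.png

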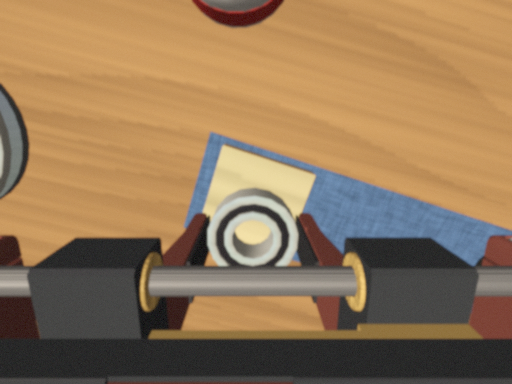

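The bearing is held at (253,233) above the block, whose far corners are at (222,145) and (315,176).

Run:
```python
from h import *
c=cap('wrist'); t=monitor.get_obs()['tcp_pos']; print(t)
a=ray(c,222,145,.016)[:2]; b=ray(c,315,176,.016)[:2]; d=b-a; L=np.hypot(*d); print(a,b,L,np.degrees(np.arctan2(d[1],d[0])))
u=d/L; n=np.array([u[1],-u[0]]); n*=-np.sign(n[0]); print('block centre',(a+b)/2+n*.037)
hsv=cv2.cvtColor(c['frame'],cv2.COLOR_RGB2HSV)
print('bearing', ray(c,252.5,231,t[2]+.015)[:2])
```

```text
[ 0.6045434  -0.07269205  0.06497949]
[ 0.6434799  -0.03812792] [ 0.63800031 -0.11200819] 0.07408319854877857 -94.24177747964472
block centre [ 0.60384145 -0.07233134]
bearing [ 0.60884837 -0.07025883]
```

Emit:
apply_moves --pt "0 0 -0.015 0" --pt "0 0 -0.012 0" --pt "0 0 -0.008 0" --pt "0 0 -0.005 0" --pt "0 0 -0.0025 0" --pt "0 0 0 0" --pt "0 0 0 0"

```text
clock: 12.6
tcp_pos: [0.6057, -0.0722, 0.0225]
orientation: [3.141, -0.0, 0.249]
wrist_force: [1.1, -0.1, -1.3]
width: 0.589
grasp_force: 30.0
```

Emit:
apply_moves --pt "-0.0005 0 -0.0012 0" --pt "0 0 0 0" --pt "0 0 0 0"

```text
clock: 12.9
tcp_pos: [0.605, -0.0723, 0.0212]
orientation: [3.141, -0.0, 0.249]
wrist_force: [-0.8, -0.2, -2.1]
width: 0.588
grasp_force: 30.0
```

Emit:
apply_moves --pt "0 0 0 0" --pt "0 0 0 0" --pt "0 0 0 0" --pt "0 0 0 0" --pt "0 0 0.03 0" --pt "0 0 0.04 0" --pt "0 0 0.04 0" --pt "-0.05 0.01 0 0" --pt "-0.01 0 0 0" --pt "0 0 0 0" --pt "0 0 0 0" --gripper 1

```text
clock: 14.0
tcp_pos: [0.5466, -0.0627, 0.1312]
orientation: [3.141, -0.001, 0.249]
wrist_force: [0.0, -0.2, -1.1]
width: 1.002
grasp_force: 0.0
```

Run:
```python
from h import *
o=monitor.get_obs(); print(o['tcp_pos'],o['width'])
w=cap('wrist'); save(w,'w8.png')
```

```text
[ 0.54657534 -0.06268526  0.13117002] 1.0015674129969112
```

View pics/w8.png

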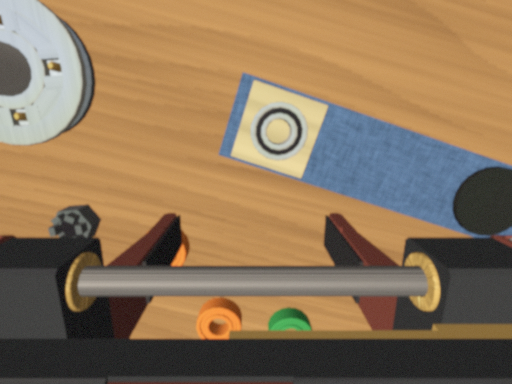

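The bearing lies centred on the block at (279,130). Next is the cap.

Emit:
apply_moves --pt "-0.008 0.036 0.005 0" --pt "-0.008 0.036 0.005 0" --pt "-0.008 0.036 0.005 0" --pt "-0.008 0.036 0.005 0" --pt "-0.008 0.036 0.005 0" --pt "-0.008 0.036 0.005 0" --pt "-0.008 0.036 0 0" --pt "-0.008 0.036 0 0" --pt "-0.008 0.036 0 0" --pt "-0.007 0.036 0 0" --pt "0 0 0 0" --pt "0 0 0 0"

```text
clock: 15.25
tcp_pos: [0.4671, 0.2986, 0.1604]
orientation: [-3.141, 0.001, 0.251]
wrist_force: [-0.2, -0.6, 0.4]
width: 0.998
grasp_force: 0.0
```

Run:
```python
from h import *
o=monitor.get_obs(); t=o['tcp_pos']; print(t,o['orientation'])
c=cap('wrist'); save(c,'w9.png')
W=cloud(c); hsv=cv2.cvtColor(c['frame'],cv2.COLOR_RGB2HSV)
m=((hsv[...,1]<60)&(hsv[...,2]>90)&(np.hypot(W[...,0]-.468,W[...,1]-.301)<.05)&(W[...,2]<.06)).astype(np.uint8)
n,l,st,ce=cv2.connectedComponentsWithStats(m); i=1+st[1:,4].argmax(); m=l==i; print(st[i])
k=max(cv2.findContours(m.astype(np.uint8),0,cv2.CHAIN_APPROX_NONE)[0],key=cv2.contourArea)
P=np.array([ray(c,*p[0],.004)[:2] for p in k],np.float32); print('brim',cv2.minEnclosingCircle(P),cv2.fitEllipse(P))
Z=W[...,2]; b=m&(Z>.031); print('dome', Z[m].max(),np.nanmedian(W[b],0),[np.percentile(W[b][:,j],[2,98]) for j in(0,1)])
```

```text
[0.46706241 0.29859531 0.16036618] [-3.14134701e+00  9.02312063e-04  2.51124915e-01]
[ 226  152   48   47 1724]
brim ((0.4671655595302582, 0.3036990165710449), 0.02770022489130497) ((0.4674486815929413, 0.30376747250556946), (0.053188350051641464, 0.053941406309604645), 79.74951171875)
dome 0.0413780819315373 [0.46929213 0.30410204 0.03735227] [array([0.45076651, 0.48585096]), array([0.28538864, 0.32209863])]
```

View pics/w9.png

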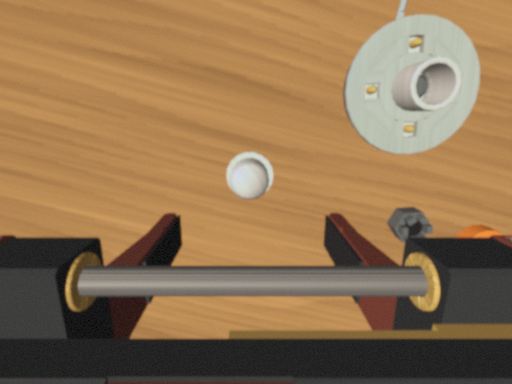

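The cap is alone at (249,175), so I'll lower onto it.

Emit:
apply_moves --pt "0 0.005 -0.03 0" --pt "0 0 -0.04 0" --pt "0 0 -0.04 0" --pt "0 0 -0.028 0" --pt "0 0 -0.013 0" --pt "0 0 0 0" --pt "0 0 0 0"

```text
clock: 16.0
tcp_pos: [0.4679, 0.3025, 0.0109]
orientation: [-3.141, -0.001, 0.248]
wrist_force: [0.2, -0.1, 1.0]
width: 0.996
grasp_force: 0.0
```

Emit:
apply_moves --pt "0 0 0 0" --pt "0 0 0 0" --pt "0 0 0 0" --pt "0 0 0 0" --pt "0 0 0 0" --pt "0 0 0 0" --pt "0 0 0 0" --pt "0 0 0 0" --gripper 0.3 --grip_force 20

```text
clock: 16.8
tcp_pos: [0.4669, 0.3026, 0.0101]
orientation: [3.142, -0.0, 0.249]
wrist_force: [-0.6, -0.7, 2.2]
width: 0.472
grasp_force: 20.0
```

Emit:
apply_moves --pt "0 0 0.02 0" --pt "0 0 0.03 0" --pt "0 0 0.04 0" --pt "0 -0.02 0.04 0" --pt "0.008 -0.04 0 0" --pt "0.008 -0.04 0 0" --pt "0.008 -0.04 0 0" --pt "0.008 -0.04 0 0" --pt "0.008 -0.04 0 0" --pt "0.008 -0.04 0 0" --pt "0.008 -0.04 0 0" --pt "0.008 -0.04 0 0" --pt "0.008 -0.04 0 0" --pt "0.008 -0.04 0 0" --pt "0.008 -0.04 0 0" --pt "0.008 -0.04 0 0" --pt "0.008 -0.04 0 0" --pt "0.008 -0.04 0 0" --pt "0 0 0 0" --pt "0 0 0 0"

```text
clock: 18.8
tcp_pos: [0.5783, -0.2783, 0.1392]
orientation: [-3.141, 0.001, 0.247]
wrist_force: [0.4, 1.0, -1.6]
width: 0.471
grasp_force: 20.0
```

Run:
```python
from h import *
for n in('wrist','side','scene'):
    t=monitor.get_obs()['tcp_pos']; c=cap(n); W=cloud(c); hsv=cv2.cvtColor(c['frame'],cv2.COLOR_RGB2HSV)
    m=((hsv[...,2]<70)&(np.hypot(W[...,0]-.589,W[...,1]+.311)<.055)&(W[...,2]<.02)).astype(np.uint8)
    k=max(cv2.findContours(m,0,cv2.CHAIN_APPROX_NONE)[0],key=cv2.contourArea)
    P=np.array([ray(c,*p[0],.008)[:2] for p in k],np.float32); print(n,len(P),cv2.minEnclosingCircle(P))
    if n=='wrist': save(c,'w10.png')
print(t)
```

```text
wrist 184 ((0.5891416072845459, -0.3115893006324768), 0.03648584336042404)
side 52 ((0.5906485319137573, -0.3104727566242218), 0.04102958366274834)
scene 61 ((0.5930217504501343, -0.3040846884250641), 0.040295593440532684)
[ 0.5788295  -0.27589816  0.13966664]
```

View pics/w10.png

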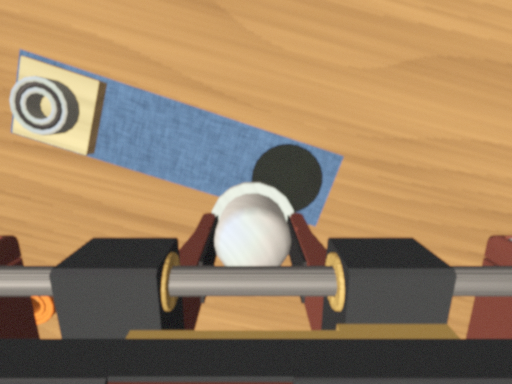

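The cap is held at (252,235), with the pad behind it at (288,178). I'll move over the pad.

Emit:
apply_moves --pt "0.005 -0.018 -0.02 0" --pt "0.005 -0.017 -0.03 0" --pt "0 0 -0.04 0" --pt "0 0 0 0" --pt "0 0 0 0" --pt "0 0 0 0"

```text
clock: 19.55
tcp_pos: [0.5905, -0.3117, 0.0524]
orientation: [3.14, -0.003, 0.251]
wrist_force: [0.4, -0.5, -0.9]
width: 0.473
grasp_force: 20.0
```

Run:
```python
from h import *
for i in range(2): print(monitor.get_obs()['tcp_pos']); c=cap('wrist')
W=cloud(c); hsv=cv2.cvtColor(c['frame'],cv2.COLOR_RGB2HSV)
m=((hsv[...,2]<70)&(np.hypot(W[...,0]-.589,W[...,1]+.311)<.055)&(W[...,2]<.02)).astype(np.uint8)
ks=cv2.findContours(m,0,cv2.CHAIN_APPROX_NONE)[0]
P=np.vstack([[ray(c,*p[0],.008)[:2] for p in k] for k in ks if len(k)>30])
# circle fit to rim points far from the cap
h=[p for p in cv2.convexHull(P.astype(np.float32))[:,0] if p[0]>.595]; h=np.array(h)
from scipy.optimize import least_squares
f=least_squares(lambda x:np.hypot(*(h-x).T)-.038,[.589,-.312],loss='soft_l1',f_scale=.001); print(f.x,f.fun.round(4))
```

```text
[ 0.59050343 -0.31172648  0.05242676]
[ 0.59058478 -0.31205718  0.05265291]
[ 0.58773547 -0.31203048] [ 0.0005  0.0004  0.0002  0.0001  0.      0.     -0.0002 -0.0003 -0.0006
 -0.0006 -0.0008 -0.0009 -0.0011 -0.0011 -0.0014 -0.0011 -0.001  -0.0008
 -0.0006 -0.0005 -0.0003 -0.0002  0.0004  0.0005  0.0004  0.0005  0.0006
  0.0005  0.0001  0.0002]
```

Shift x by -1.5 mm and lower to about 0.018.

Emit:
apply_moves --pt "-0.0015 0 -0.012 0" --pt "0 0 -0.01 0" --pt "0 0 -0.007 0" --pt "0 0 -0.004 0" --pt "0 0 -0.0015 0" --pt "0 0 0 0" --pt "0 0 0 0"

```text
clock: 20.35
tcp_pos: [0.587, -0.3121, 0.0173]
orientation: [-3.141, 0.001, 0.249]
wrist_force: [-7.7, 3.8, 18.4]
width: 0.47
grasp_force: 20.0
```

Emit:
apply_moves --pt "0.0008 0 0.001 0" --pt "0 0 0 0" --pt "0 0 0 0"

```text
clock: 20.65
tcp_pos: [0.588, -0.3124, 0.0174]
orientation: [-3.141, 0.001, 0.249]
wrist_force: [-4.2, 2.8, 10.8]
width: 0.472
grasp_force: 20.0
```

Emit:
apply_moves --pt "0 0 0 0" --pt "0 0 0 0" --pt "0 0 0 0" --pt "0 0 0 0" --pt "0 0 0.02 0" --pt "0 0 0.04 0" --pt "0 0 0.04 0" --pt "-0.05 0.01 0.02 0" --pt "-0.01 0 0 0" --pt "0 0 0 0" --pt "0 0 0 0" --gripper 1

```text
clock: 21.75
tcp_pos: [0.5329, -0.3034, 0.1342]
orientation: [-3.141, -0.0, 0.249]
wrist_force: [-0.3, 0.1, 0.4]
width: 0.999
grasp_force: 0.0
```

Run:
```python
from h import *
o=monitor.get_obs(); print(o['tcp_pos'],o['width'])
w=cap('wrist'); save(w,'w11.png')
```

```text
[ 0.53293844 -0.30337474  0.13424296] 0.9992728340818408
```

View pics/w11.png

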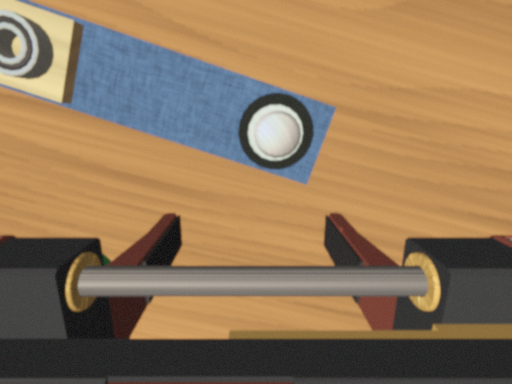

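The cap is centred on the pad at (276,131). Next is the nut.

Emit:
apply_moves --pt "-0.007 0.038 0.003 0" --pt "-0.007 0.038 0.003 0" --pt "-0.007 0.038 0.003 0" --pt "-0.007 0.038 0.003 0" --pt "-0.007 0.038 0 0" --pt "-0.007 0.038 0 0" --pt "-0.007 0.038 0 0" --pt "-0.007 0.038 0 0" --pt "-0.007 0.038 0 0" --pt "-0.007 0.038 0 0" --pt "-0.003 0.03 0 0" --pt "0 0 0 0" --pt "0 0 0 0"

```text
clock: 23.1
tcp_pos: [0.4598, 0.1077, 0.1461]
orientation: [-3.141, 0.001, 0.252]
wrist_force: [0.4, -0.7, -1.0]
width: 1.0
grasp_force: 0.0
```

```bash
cat > nut.py <<'E'
from h import *
o=monitor.get_obs(); t=o['tcp_pos']; print(t,o['orientation'])
c=cap('wrist'); W=cloud(c); hsv=cv2.cvtColor(c['frame'],cv2.COLOR_RGB2HSV)
near=np.hypot(W[...,0]-.46,W[...,1]-.107)<.045
m=(near&(hsv[...,1]<90)&(hsv[...,2]<140)&(W[...,2]<.05)).astype(np.uint8)
n,l,st,ce=cv2.connectedComponentsWithStats(m); i=1+st[1:,4].argmax(); print(st[i],ce[i])
m=l==i
Z=W[...,2]
top=m&(Z>.026); print('top',np.median(W[top],0),[np.percentile(W[top][:,j],[1,99]) for j in(0,1)])
# hex shoulder: everything above z .017 projected
k=m&(Z>.017); pts=W[k][:,:2].astype(np.float32); ctr,_=cv2.minEnclosingCircle(pts)
hull=cv2.convexHull(pts)[:,0]
for a in range(0,60,3):
    pass
def width(a):
    u=np.array([np.cos(a),np.sin(a)]); p=pts@u; return np.percentile(p,99.5)-np.percentile(p,.5)
ws=[(round(sum(width(np.radians(a+b)) for b in(0,60,120))/3*1000,2),a) for a in range(0,60,2)]
print('ctr',ctr,'widths',ws)
E
python3 nut.py
```

```text
[0.45979471 0.10766875 0.14610736] [-3.14092573e+00  1.04651284e-03  2.51651110e-01]
[ 234  164   38   37 1021] [252.11165524 182.19098923]
top [0.45926495 0.10896404 0.0310987 ] [array([0.44331159, 0.4746368 ]), array([0.09332382, 0.12478388])]
ctr (0.4592050015926361, 0.10891847312450409) widths [(np.float64(35.6), 0), (np.float64(35.39), 2), (np.float64(35.19), 4), (np.float64(35.06), 6), (np.float64(34.86), 8), (np.float64(34.76), 10), (np.float64(34.64), 12), (np.float64(34.56), 14), (np.float64(34.44), 16), (np.float64(34.39), 18), (np.float64(34.43), 20), (np.float64(34.59), 22), (np.float64(34.61), 24), (np.float64(34.69), 26), (np.float64(34.73), 28), (np.float64(34.88), 30), (np.float64(35.01), 32), (np.float64(35.2), 34), (np.float64(35.31), 36), (np.float64(35.44), 38), (np.float64(35.61), 40), (np.float64(35.68), 42), (np.float64(35.73), 44), (np.float64(35.72), 46), (np.float64(35.74), 48), (np.float64(35.8), 50), (np.float64(35.8), 52), (np.float64(35.74), 54), (np.float64(35.71), 56), (np.float64(35.69), 58)]
```

Emit:
apply_moves --pt "-0.0005 0.001 -0.01 -8.3" --pt "0 0 -0.01 -8.3" --pt "0 0 -0.01 -8.4" --pt "0 0 0 0" --pt "0 0 0 0" --pt "0 0 0 0" --gripper 0.75

```text
clock: 23.75
tcp_pos: [0.4595, 0.1073, 0.1171]
orientation: [-3.141, -0.0, -0.185]
wrist_force: [0.0, 0.3, 0.3]
width: 0.75
grasp_force: 0.0
```

```bash
python3 nut.py
python3 - <<'E'
from h import *
c=cap('wrist'); cv2.imwrite('pics/w12.png',cv2.resize(c['frame'][140:270,170:340],(680,520),interpolation=cv2.INTER_CUBIC)[...,::-1])
E
```

```text
[0.45951318 0.10733945 0.11713309] [-3.14144436e+00 -4.08430701e-04 -1.84541201e-01]
[ 234  168   37   43 1234] [251.73905997 188.94975689]
top [0.46017317 0.10902924 0.03101779] [array([0.44325079, 0.47473878]), array([0.09332955, 0.125023  ])]
ctr (0.4591866731643677, 0.10891080647706985) widths [(np.float64(34.71), 0), (np.float64(34.69), 2), (np.float64(34.69), 4), (np.float64(34.62), 6), (np.float64(34.53), 8), (np.float64(34.43), 10), (np.float64(34.3), 12), (np.float64(34.15), 14), (np.float64(34.12), 16), (np.float64(34.04), 18), (np.float64(34.09), 20), (np.float64(34.16), 22), (np.float64(34.28), 24), (np.float64(34.45), 26), (np.float64(34.56), 28), (np.float64(34.73), 30), (np.float64(34.75), 32), (np.float64(34.8), 34), (np.float64(34.9), 36), (np.float64(34.95), 38), (np.float64(34.98), 40), (np.float64(35.02), 42), (np.float64(35.06), 44), (np.float64(35.1), 46), (np.float64(35.12), 48), (np.float64(35.11), 50), (np.float64(35.08), 52), (np.float64(35.02), 54), (np.float64(34.95), 56), (np.float64(34.85), 58)]
```

View pics/w12.png

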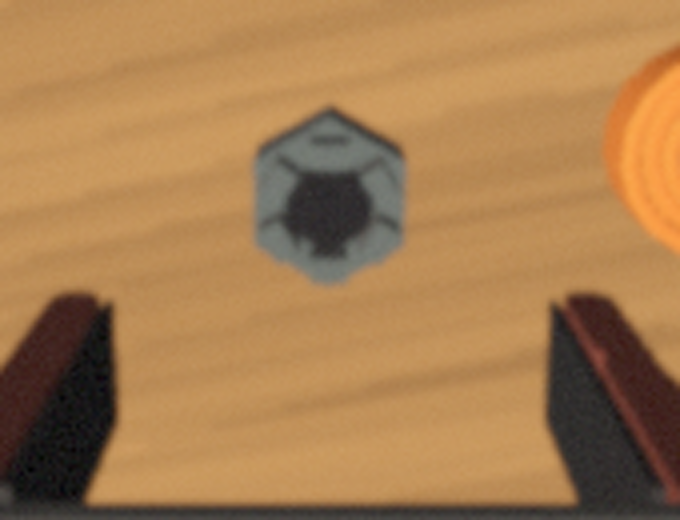

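The nut's flats face the fingers squarely (nut at (330,195) in the crop), and the orange ring is clear. I'll descend and grip.

Emit:
apply_moves --pt "0 0.0016 -0.03 0" --pt "0 0 -0.035 0" --pt "0 0 -0.03 0" --pt "0 0 -0.013 0" --pt "0 0 -0.005 0" --pt "0 0 0 0" --pt "0 0 0 0"

```text
clock: 24.55
tcp_pos: [0.46, 0.1096, 0.0049]
orientation: [-3.141, -0.002, -0.187]
wrist_force: [0.5, -0.3, -0.1]
width: 0.747
grasp_force: 0.0
```

Emit:
apply_moves --pt "0 0 0 0" --pt "0 0 0 0" --pt "0 0 0 0" --pt "0 0 0 0" --pt "0 0 0 0" --pt "0 0 0 0" --pt "0 0 0 0" --pt "0 0 0 0" --gripper 0.25 --grip_force 30

```text
clock: 25.35
tcp_pos: [0.4592, 0.1092, 0.004]
orientation: [3.141, -0.0, -0.187]
wrist_force: [-0.9, -1.0, 5.7]
width: 0.406
grasp_force: 30.0
```

Emit:
apply_moves --pt "0 0 0.02 0" --pt "0 0 0.03 0" --pt "0 0 0.03 0" --pt "0 -0.01 0.03 0" --pt "0.015 -0.036 0 0" --pt "0.015 -0.036 0 0" --pt "0.018 -0.036 0 0" --pt "0.018 -0.036 0 0" --pt "0.018 -0.036 0 0" --pt "0.018 -0.036 0 0" --pt "0.018 -0.036 0 0" --pt "0.018 -0.036 0 0" --pt "0 -0.003 -0.03 0" --pt "0 0 0 0" --pt "0 0 0 0" --pt "0 0 0 0"

```text
clock: 26.95
tcp_pos: [0.5974, -0.1902, 0.0846]
orientation: [-3.141, -0.0, -0.185]
wrist_force: [0.3, -0.0, -1.4]
width: 0.411
grasp_force: 30.0
```

```bash
cat > pb.py <<'E'
from h import *
from scipy.optimize import least_squares
o=monitor.get_obs(); print(o['tcp_pos'],o['width'])
for n in('wrist','side','scene'):
    c=cap(n); hsv=cv2.cvtColor(c['frame'],cv2.COLOR_RGB2HSV); W=cloud(c)
    v=(hsv[...,0]>100)&(hsv[...,0]<130)&(hsv[...,1]>70)&(abs(W[...,0]-.597)<.07)&(abs(W[...,1]+.192)<.2)&(abs(W[...,2])<.015)
    yy,xx=np.nonzero(v); P=np.array([ray(c,a,b,0)[:2] for a,b in zip(xx,yy)],np.float32)
    print(n,len(P),cv2.minAreaRect(P))
E
python3 pb.py
```

```text
[ 0.59739597 -0.19017354  0.08464876] 0.4106732080505691
wrist 16036 ((0.5962120294570923, -0.1922159194946289), (0.34024956822395325, 0.0820501297712326), 86.19264221191406)
side 858 ((0.5991060137748718, -0.1952589601278305), (0.33599334955215454, 0.08242597430944443), 86.41326904296875)
scene 1046 ((0.5975099205970764, -0.19079867005348206), (0.33140358328819275, 0.08007829636335373), 86.16184997558594)
```

Emit:
apply_moves --pt "-0.0003 -0.0018 -0.025 0" --pt "0 0 -0.025 0" --pt "0 0 -0.015 0" --pt "0 0 -0.008 0" --pt "0 0 -0.004 0" --pt "0 0 0 0" --pt "0 0 0 0" --pt "0 0 0 0"

```text
clock: 27.9
tcp_pos: [0.5974, -0.1936, 0.0077]
orientation: [3.141, -0.001, -0.187]
wrist_force: [0.3, 0.5, -1.3]
width: 0.408
grasp_force: 30.0
```

Emit:
apply_moves --pt "0 0.001 -0.0015 0" --pt "0 0 -0.0008 0" --pt "0 0 0 0" --pt "0 0 0 0"

```text
clock: 28.3
tcp_pos: [0.5968, -0.1925, 0.0045]
orientation: [3.142, 0.0, -0.187]
wrist_force: [-1.1, 0.4, -1.9]
width: 0.41
grasp_force: 30.0
```

Emit:
apply_moves --pt "0 0 -0.0005 0" --pt "0 0 0 0" --pt "0 0 0 0"

```text
clock: 28.6
tcp_pos: [0.5968, -0.1925, 0.0041]
orientation: [3.142, -0.0, -0.187]
wrist_force: [-0.3, -0.4, 0.7]
width: 0.41
grasp_force: 30.0
```

Emit:
apply_moves --pt "0 0 0 0" --pt "0 0 0 0" --pt "0 0 0 0" --pt "0 0 0 0" --pt "0 0 0.02 0" --pt "0 0 0.04 0" --pt "0 0 0.04 0" --pt "-0.03 0 0.04 0" --pt "-0.05 0 0.04 0" --pt "-0.04 0 0 0" --pt "0 0 0 0" --pt "0 0 0 0" --gripper 0.8

```text
clock: 29.8
tcp_pos: [0.4876, -0.1929, 0.1759]
orientation: [3.141, -0.001, -0.188]
wrist_force: [0.4, -0.2, 0.3]
width: 0.803
grasp_force: 0.0
```

```bash
python3 - <<'E'
from h import *
o=monitor.get_obs(); print(o['tcp_pos'],o['width'])
c=cap('wrist'); W=cloud(c); hsv=cv2.cvtColor(c['frame'],cv2.COLOR_RGB2HSV)
for n,g,lo in(('nut',(.597,-.192),.024),('bearing',(.605,-.072),.030),('cap',(.5885,-.312),.038),('disc',(.599,.171),.024)):
    k=(np.hypot(W[...,0]-g[0],W[...,1]-g[1])<.04)&(W[...,2]>lo)&(W[...,2]<.1)
    P=W[k]; print(n,k.sum(), cv2.minEnclosingCircle(P[:,:2].astype(np.float32)) if len(P) else '', np.percentile(P[:,2],[5,50,98]).round(4) if len(P) else '')
s=cap('side'); im=np.hstack([cv2.resize(c['frame'],(400,300)),cv2.resize(s['frame'][100:330,110:410],(400,300))]); cv2.imwrite('pics/end.png',im[...,::-1])
E
python3 pb.py
```

```text
[ 0.48755057 -0.19289201  0.17585607] 0.8031693160355851
nut 386 ((0.5956094861030579, -0.19179677963256836), 0.016907013952732086) [0.0271 0.0311 0.0328]
bearing 1877 ((0.6040832996368408, -0.07185036689043045), 0.02610292099416256) [0.0332 0.0364 0.0384]
cap 1537 ((0.5875122547149658, -0.31091025471687317), 0.02112148143351078) [0.0397 0.0451 0.0486]
disc 0  
[ 0.48873986 -0.19237858  0.17520464] 0.8005143473526318
wrist 12714 ((0.5969403386116028, -0.19226399064064026), (0.33913910388946533, 0.08153625577688217), 86.19258880615234)
side 737 ((0.5990943312644958, -0.195258229970932), (0.33599334955215454, 0.08244935423135757), 86.41326904296875)
scene 817 ((0.5974881052970886, -0.19079770147800446), (0.33130308985710144, 0.08003198355436325), 86.08415985107422)
```

View pics/end.png

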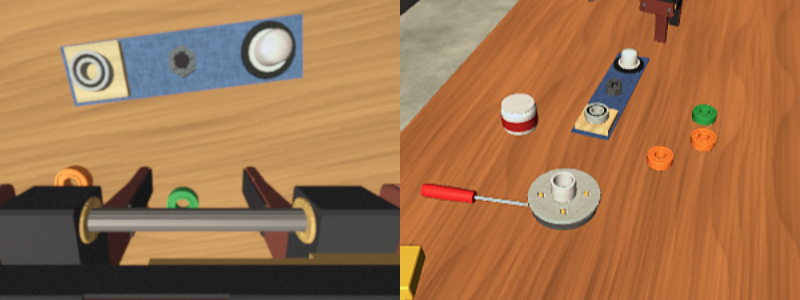

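Everything is in place: nut at (182,60) on the mat, bearing on the block, cap on the pad and disc on the hub. I'll hand it in.

```bash
python3 -c "
from station import workorder; print(workorder.job_done())"
```

```text
the job is handed in; nothing more can be done
None
```

The job is handed in, with no verdict shown: disc on the hub studs, bearing on the block, cap on the pad and nut midway on the mat, in that order and all released, at about 30 s of the 99 s allowed; the tin and screwdriver were not touched.

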